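# Hang the spice rack back on its two pins and refill it

### The job

The plywood spice rack has been taken down for wiping. Hang it back on the low plywood panel, tray outwards, with both of its holes fully over the two headed steel pins so that it hangs there by itself behind the heads; then set the two small spice jars gently down in its tray, upright. Leave everything else where it stands.

Things in the scene. Friction and masses are not known exactly. Their poses are not given: they have to be found in the camera images.
- rack_grip (a point): centre of the handle bar of the loose plywood spice rack (0.36 to 0.56 kg), which starts upright on the worktop. Bar 70 long (y), 30 tall (z), 12 thick (x), to be gripped from above across its thickness; 159 above the rack's underside, in the plane of the back plate and joined to the middle of its top edge by two short posts (slot of 24 between). Axes: z up, -x out of the front, y along the width
- rack_hole_left (a point): centre, at mid-thickness, of the +y one of two round through holes (diameter 18, 180 apart) near the upper corners of the rack's upright back plate (230 wide, 120 tall, 12 thick); 102 above the rack's underside, 57 below and 90 to the side of rack_grip. Axes as rack_grip
- rack_hole_right (a point): the same for the -y hole of the rack's back plate
- rack_tray (a point): centre of the upper face of the rack's tray floor, 51 in front (-x) of the back plate's mid-plane, 9 above the rack's underside. Tray inside: 90 deep (x), 214 wide (y). Front rail 8 thick, its top 26 above this point; side cheeks 31 above it. Jars set nearer the front rail leave more room for a gripper before plate and bar. Axes as rack_grip
- pin_left (a point): middle of the neck of the +y one of two fixed level steel pins, 180 apart, 167 up, on the front of a fixed upright plywood panel (340 long, 182 tall, 18 thick). Neck diameter 8, 16 long; then a head of diameter 12 with a rounded nose, ending 23 from the panel. This point is 8 from the panel's face. Axes: -x along the pin, out of the panel; y along the panel; z up
- pin_right (a point): the same for the -y pin. The hung rack has the panel's axes: +y hole on +y pin. Its plate is passed over the heads (hole centres on the pin axes) until it touches the panel, with the holes then about 2 past this point (+x), and is let down 5 to rest on the necks behind the heads. Measuring spoons hang on the panel 68 beyond this pin (-y), standing out 20, up to 175 high
- jar_a_center (a point): centre (half-way up) of a small spice jar, one of two alike: glass cylinder of diameter 44 and overall height 110, straight sided from the base up to 80, with a dark steel screw lid of diameter 39 on top (92 to 110); 0.11 to 0.23 kg. z is its axis
- jar_b_center (a point): centre (half-way up) of a small spice jar, one of two alike: glass cylinder of diameter 44 and overall height 110, straight sided from the base up to 80, with a dark steel screw lid of diameter 39 on top (92 to 110); 0.11 to 0.23 kg. z is its axis
- pepper_mill_center (a point): centre (half-way up) of a bystander: dark wooden pepper mill, diameter 58, 190 tall; loose
- oil_bottle_center (a point): centre (half-way up) of a bystander: green glass oil bottle, diameter 62, 240 tall, slim neck; loose
- salt_pot_center (a point): centre (half-way up) of a bystander: white ceramic salt pot with lid, diameter 68, 70 tall; loose
- vinegar_center (a point): centre (half-way up) of a bystander: amber glass vinegar bottle with a paper label, diameter 54, 210 tall, slim neck; loose
- mug_center (a point): centre (half-way up) of a bystander: ceramic mug, diameter 80, 90 tall, its handle standing out a further 37; loose
- ramekin_center (a point): centre (half-way up) of a bystander: white ceramic ramekin, diameter 80, 42 tall, on the worktop below the pins (the hung rack clears it by about 18); loose
- canister_center (a point): centre (half-way up) of a bystander: big white ceramic storage canister with wooden lid, diameter 90, 160 tall; loose

How it is judged:
By the outcome, as a careful person would: the job done as asked, in the order asked, and still so for the second after the job is handed in, with the robot touching nothing.
It also fails if it takes over 72 s, if anything falls off the work surface, if the arm or the gripper's body presses on something with over 40 N, if the wrist force passes 120 N, or if a joint passes its speed limit or range.

### The arm

A 7-joint arm with a two-finger parallel gripper is mounted at the origin on the work surface. World frame = base frame: x ahead of the robot, y to its left, z up, the work surface at z = 0. Lengths are in m, angles in degrees, forces in N, time in s.
With the tool pointing down it reaches from about 0.425 to 0.875 m from the base axis. Payload 4.7 kg.
Tool frame: the origin (TCP) lies on the centre line of the jaws, within the pads' length; the fingertips stand 8 mm ahead of it and the grasp point (between the pads) lies 11 mm behind it; z points along the fingers, y is the direction in which the jaws open and shut (so a half turn about z gives the same grasp; the last joint's range is limited). The gripper opens to 87 mm and grips with 3 to 60 N. Pads are 19 mm wide; open, the fingers measure 117 mm over their backs; the gripper's body (75 mm by 190 mm) begins 51 mm behind the grasp point.
Start: joints at [73.001, 18.392, -4.016, 83.108, 1.295, 78.541, -3.26], TCP at [0.199, -0.619, 0.231] pointing down, gripper open.
Joint ranges: [-163.93, 163.93], [-17.29, 119.83], [-79.2, 71.16], [3.27, 140.29], [-89.18, 269.18], [5.43, 117.66], [-154.24, 154.24]. Speed limits (degrees/s): [147.25, 147.25, 180, 180, 180, 180, 180].

### API

Orientations are given as [roll, pitch, yaw] about the fixed x, y, z axes, in that order (R = Rz(yaw) Ry(pitch) Rx(roll)).
In Python, from cell import env gives the robot as it stands. The module is installed in compiled form; this text tells all that it offers.
- The arm moves only by the tool move_arm, never from a script. Its argument "steps" is a list of rows, each a list of 2 entries, a list of its own where there are three numbers: the shift along the tool's x, y, z in m, then the turn about the tool's z in rad. A call has 1 to 20 rows; each row is the pose to reach, as a shift and turn from the pose commanded when the call began, along the tool's axes at that moment; what a row does not reach only later rows make up. A row lasts 1/8 s, in which the tool goes at most 62.5 mm and 10.7 degrees, less where a joint would pass 70% of its speed; a pose out of reach is approached as far as the arm can. A call with a gripper value outside its range is refused whole. "hand" is the closure, from -1 (fully open) to 1 (shut), set as the call begins (left out, the last holds). The fingers move at their own pace and stop on an object; "squeeze" is the grip in N (left out, the last holds). Time passes only in rows, so rows that repeat a pose let the fingers close. It gives the time, the measured TCP pose, the force and the opening at its end, in the units of the state.
- env.get_obs(): the state, without advancing time (a new reading comes with each control period).
- env.read_camera(name): name is "side" or "top"; returns (picture, depth): 420x560x3 uint8, red, green, blue; 420x560 float32, m along the optical axis (not along the pixel's ray), 0 where there is no reading.
- env.calibration(name): a dict with "intrinsics" (3x3 intrinsics, pixels), "position" and "orientation" of the camera in the world. Camera axes: x right, y up, looking along -z (the intrinsics and any distortion apply to the point x, -y, -z); pixel columns grow to the right and rows downward; lengths in m; the calibration is good to about 2 mm. A picture is of the moment at which its call begins. calibration takes no time and is no camera call.
- env.sign_off(): hands the job in, once; it reports no verdict.
Trained networks look in the newest picture that a camera, given by its name, has taken for a name from the list of things; names that differ only in an ending like _2 or _b are one class to them, and where a whole thing is asked for, a point or a joint stands for the part that bears it (a point fixed in the world has none). Each returns a list of dicts, best first, with "conf" (0 to 1); they miss things now and then, are a little off and sometimes report something else, mostly with a low value. They report only what shows in the picture. A call takes as long as a camera call.
- env.cut_out(camera, query): "region" (420x560 bool, what is visible of it) and "uv" ([column, row] in pixels, amid what is visible of it).
The state is a dict: "time_s": time; "qpos": joint angles; "joint_velocities": joint speeds; "effort": joint torques, N m; "tool_pos": TCP position; "tool_rot": TCP orientation; "force": force on the tool from outside, world axes, zero at the start; "wrist_torque": the same for the moment, N m; "grip_width": finger opening in m.
Only numpy, scipy, OpenCV 4.12 (cv2) and the standard library are available. Lean on these libraries where they do the work, as an engineer would, in place of code of your own. Each camera call takes 0.05 s, during which the arm holds its last target. There are 200 camera calls.

## Working session

There is one attempt and no reset: what is moved stays moved. The work goes in short steps, Python scripts to look and compute and a tool call to move; the robot and the scene stay as the last step left them, time stands still between calls to the robot, and variables do not carry over. Pictures are saved under pics/ and viewed, about 8 in all and at most 12, crops included, and the job is handed in when it is done.

Besides the shell and the picture viewer there is one more tool, called as name(argument=value, ...) on one line, values as JSON. move_arm: Moves the arm, as the interface text tells. Its arguments: {"type":"object","properties":{"steps":{"type":"array"},"hand":{"type":"number"},"squeeze":{"type":"number"}},"required":["steps"]}

```bash
mkdir -p pics; cat > h.py <<'E'
import numpy as np,cv2
from cell import env
from scipy.spatial.transform import Rotation as R
def cal(c):
    k=env.calibration(c); o=np.array(k["orientation"],float)
    M=o if o.shape==(3,3) else (R.from_euler('xyz',o,degrees=True).as_matrix() if o.size==3 else None)
    return np.array(k["intrinsics"]),np.array(k["position"]),M
def cloud(c,d):
    K,p,M=cal(c); v,u=np.mgrid[0:420,0:560]
    P=np.stack([(u-K[0,2])/K[0,0]*d,-(v-K[1,2])/K[1,1]*d,-d],-1)
    W=P@M.T+p; W[d<=0]=np.nan; return W
E
python3 - <<'E'
from h import *
for c in("side","top"):
    print(env.calibration(c))
    im,d=env.read_camera(c); cv2.imwrite(f"pics/{c}0.png",im[...,::-1]); np.savez(f"{c}0.npz",im=im,d=d)
    W=cloud(c,d)
    for q in["rack_grip","rack_hole_left","pin_left","pin_right","jar_a_center","pepper_mill_center","oil_bottle_center","salt_pot_center","vinegar_center","mug_center","ramekin_center","canister_center"]:
        for r in env.cut_out(c,q)[:3]:
            m=r["region"]; w=W[m]; w=w[~np.isnan(w[:,0])]
            print(c,q,round(r["conf"],2),np.round(r["uv"]),m.sum(),np.round(np.percentile(w,[2,50,98],axis=0),3).tolist() if len(w) else None)
print(env.get_obs())
E
```

```text
{'intrinsics': array([[431.94773089,   0.        , 277.87221411],
       [  0.        , 431.94773089, 211.72299122],
       [  0.        ,   0.        ,   1.        ]]), 'position': array([0.02665175, 0.58597241, 0.64384517]), 'orientation': array([  57.14814275,    0.81604319, -137.60526768])}
side rack_grip 0.95 [312. 287.] 8512 [[0.339, -0.058, 0.005], [0.431, 0.066, 0.03], [0.45, 0.168, 0.168]]
side rack_hole_left 0.69 [314. 288.] 8649 [[0.34, -0.058, 0.002], [0.431, 0.066, 0.029], [0.452, 0.168, 0.168]]
side pin_left 0.92 [173. 328.] 15816 [[0.363, 0.278, 0.001], [0.495, 0.343, 0.103], [0.657, 0.426, 0.182]]
side pin_left 0.66 [252. 209.] 668 [[0.685, -0.063, 0.004], [0.693, -0.038, 0.063], [0.718, -0.028, 0.11]]
side pin_left 0.46 [381. 226.] 836 [[0.398, -0.245, 0.004], [0.422, -0.202, 0.049], [0.457, -0.189, 0.069]]
side pin_right 0.93 [174. 327.] 16114 [[0.363, 0.276, 0.001], [0.495, 0.343, 0.102], [0.658, 0.429, 0.182]]
side pin_right 0.22 [404. 180.] 1274 [[0.444, -0.382, 0.003], [0.462, -0.356, 0.095], [0.492, -0.345, 0.183]]
side jar_a_center 0.84 [252. 208.] 705 [[0.685
[... 2895 characters left out ...]
-0.175, 0.159]]
{'time_s': 1.3, 'qpos': array([73.0000965 , 18.39316167, -4.01789353, 83.10558005,  1.29550948,
       78.54315443, -3.25789703]), 'joint_velocities': array([ 0.10134704,  0.03619049, -0.06008549, -0.08029847, -0.00176616,
        0.0099397 , -0.07882455]), 'effort': array([-1.14623748e-03, -4.91104496e+01, -4.03290605e-01, -3.12764704e+01,
       -6.35866052e-02,  3.36108031e-02, -1.99647582e-05]), 'tool_pos': array([ 0.19878002, -0.61888117,  0.23059003]), 'tool_rot': array([1.79996727e+02, 2.67036831e-03, 1.78125620e+01]), 'force': array([-0.18073615, -0.83827998,  0.5325751 ]), 'wrist_torque': array([0.00486064, 0.00885853, 0.00332572]), 'grip_width': 0.08668856017934781}
```

View pics/side0.png

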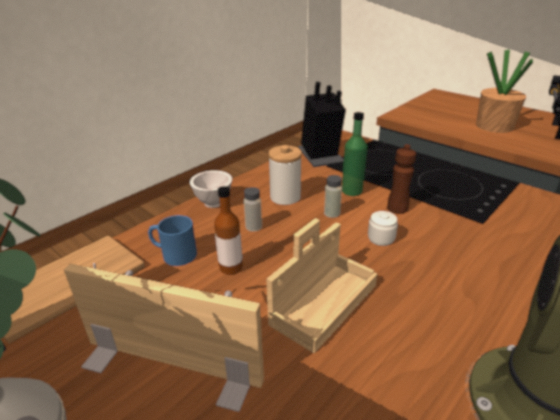

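View pics/top0.png

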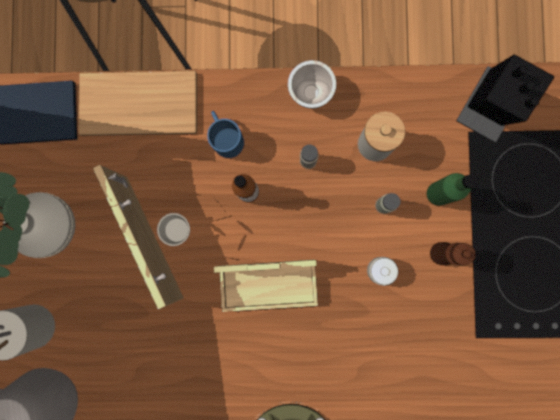

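Side view (2 pictures so far): panel at lower left seen from behind, rack at (320,285), vinegar (228,235), jars (253,208) and (333,197). Top view: panel from (98,168) to (170,305), its front facing right towards the ramekin (173,230). Pins show near (160,278) and (127,205), spoons near (120,178). The rack's plate is on the +x side.

```bash
python3 - <<'E'
from h import *
z=np.load("top0.npz"); W=cloud("top",z["d"]); im=z["im"]
def rect(m,name):
    p=W[m][:,:2].astype(np.float32); c,s,a=cv2.minAreaRect(p*1000); print(name,m.sum(),np.round(c,1),np.round(s,1),round(a,2),"z",np.round(np.percentile(W[m][:,2],[10,50,90]),4))
X,Y,Z=W[...,0],W[...,1],W[...,2]
v,u=np.mgrid[0:420,0:560]
rk=(u>205)&(u<325)&(v>250)&(v<320)
rect(rk&(Z>.165)&(Z<.185),"bar"); rect(rk&(Z>.112)&(Z<.128),"plate top"); 
rect(rk&(Z>.005)&(Z<.013),"tray")
pn=(u>85)&(u<190)&(v>155)&(v<315)
rect(pn&(Z>.176)&(Z<.19),"panel top")
cv2.imwrite("pics/crop1.png",np.hstack([cv2.resize(im[155:315,85:195,::-1],None,fx=3.7,fy=3.7,interpolation=cv2.INTER_CUBIC),cv2.resize(im[250:320,205:325,::-1],(400,233)).__class__ and cv2.copyMakeBorder(cv2.resize(im[250:320,205:325,::-1],(390,228)),0,592-228,0,0,0)]))
# points in panel front with z .15-.176
m=pn&(Z>.15)&(Z<.176); 
for a in np.argwhere(m): print(a[::-1],np.round(W[a[0],a[1]],3),end=';')
E
```

```text
bar 180 [445.2  53.8] [11.9 67.4] 3.27 z [0.1706 0.173  0.1756]
plate top 374 [445.1  54.6] [ 12.1 227.7] 3.31 z [0.1164 0.1193 0.122 ]
tray 2739 [395.3  62.9] [292.4 165. ] 87.63 z [0.006  0.0085 0.0113]
panel top 1366 [516.7 341.8] [340.3  26.3] 25.43 z [0.1786 0.1816 0.1842]
[ 97 166] [0.669 0.418 0.175];[102 166] [0.67  0.409 0.17 ];[103 167] [0.668 0.408 0.168];[104 167] [0.669 0.408 0.163];[103 168] [0.665 0.406 0.173];[104 168] [0.666 0.407 0.164];[105 168] [0.667 0.407 0.159];[103 169] [0.662 0.405 0.175];[104 169] [0.663 0.405 0.168];[105 169] [0.665 0.406 0.16 ];[106 169] [0.666 0.407 0.152];[104 170] [0.661 0.405 0.169];[105 170] [0.662 0.406 0.161];[106 170] [0.663 0.405 0.156];[105 171] [0.66  0.405 0.163];[106 171] [0.66  0.403 0.162];[107 171] [0.661 0.404 0.153];[105 172] [0.656 0.402 0.172];[106 172] [0.657 0.402 0.164];[107 172] [0.658 0.403 0.156];[105 173] [0.653 0.401 0.174];[106 173] [0.655 0.402 0.164];[107 173] [0.655 0.401 0.161];[106 174] [0.652 0.4   0.171];[107 174] [0.653 0.402 0.159];[108 174] [0.654 0.4   0.158];[115 174] [0.651 0.379 0.174];[106 175] [
[... 15789 characters left out ...]
71 0.166];[165 299] [0.378 0.268 0.167];[166 299] [0.376 0.269 0.155];[167 299] [0.376 0.268 0.151];[164 300] [0.376 0.268 0.175];[165 300] [0.376 0.268 0.168];[166 300] [0.375 0.268 0.158];[165 301] [0.374 0.267 0.171];[166 301] [0.373 0.267 0.162];[167 301] [0.372 0.267 0.153];[165 302] [0.372 0.266 0.174];[166 302] [0.371 0.266 0.166];[167 302] [0.37  0.266 0.16 ];[168 302] [0.37  0.265 0.153];[166 303] [0.369 0.265 0.17 ];[167 303] [0.369 0.264 0.164];[168 303] [0.368 0.264 0.156];[166 304] [0.367 0.265 0.171];[167 304] [0.367 0.264 0.165];[168 304] [0.366 0.264 0.157];[167 305] [0.364 0.265 0.162];[165 306] [0.364 0.266 0.176];[163 307] [0.361 0.271 0.173];[161 308] [0.359 0.276 0.17 ];
```

View pics/crop1.png

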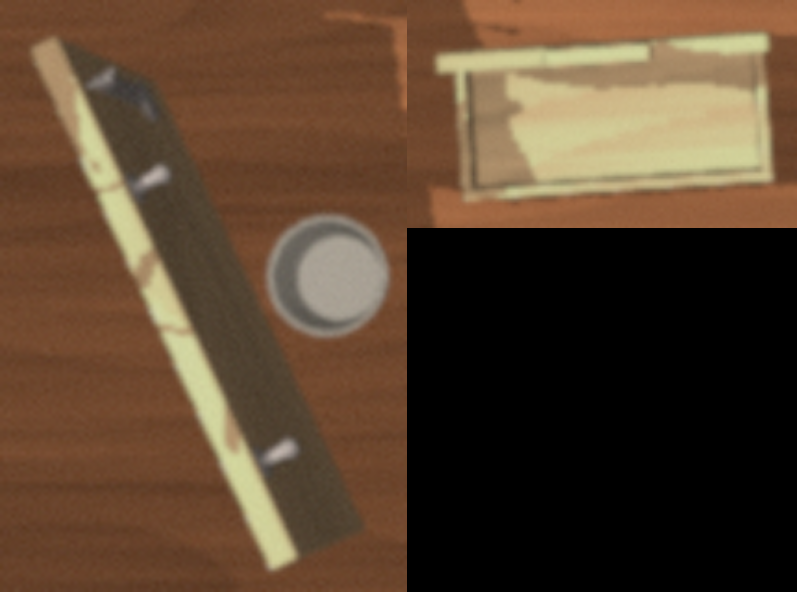

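Picture 3 shows both pins, with heads at crop (155,177) and (285,450), the spoons near (105,85), and the rack's plate along the +x side. Panel angle is 25.4°, rack yaw 3.3°.

```bash
cat >> h.py <<'E'
def rows(*T):
    """T: (x,y,z,yaw) world targets -> rows from present pose"""
    o=env.get_obs(); p=o["tool_pos"]; yw=o["tool_rot"][2]; c,s=np.cos(np.radians(yw)),np.sin(np.radians(yw))
    print("t",round(o["time_s"],2),"tcp",np.round(p,4),np.round(o["tool_rot"],2),"F",np.round(o["force"],1),"q",np.round(o["qpos"],0),"w",round(o["grip_width"],4))
    for x,y,z,w in T:
        d=np.array([x,y,z])-p; tw=-((w-yw+180)%360-180)
        print([[round(c*d[0]+s*d[1],4),round(s*d[0]-c*d[1],4),round(-d[2],4)],round(np.radians(tw),4)])
E
python3 - <<'E'
from h import *
rows((.2,-.62,.39,17.8),(.5,-.40,.39,55),(.47,-.1,.39,85),(.4452,.0538,.25,93.3),(.4452,.0538,.148,93.3))
E
```

```text
t 1.3 tcp [ 0.1988 -0.6189  0.2306] [180.     0.    17.81] F [-0.2 -0.8  0.5] q [73. 18. -4. 83.  1. 79. -3.] w 0.0867
[[np.float64(0.0008), np.float64(0.0014), np.float64(-0.1594)], np.float64(0.0002)]
[[np.float64(0.3537), np.float64(-0.1162), np.float64(-0.1594)], np.float64(-0.649)]
[[np.float64(0.4169), np.float64(-0.411), np.float64(-0.1594)], np.float64(-1.1726)]
[[np.float64(0.4404), np.float64(-0.5651), np.float64(-0.0194)], np.float64(-1.3175)]
[[np.float64(0.4404), np.float64(-0.5651), np.float64(0.0826)], np.float64(-1.3175)]
```

move_arm(steps=[[[0,0,-0.06],0],[[0,0,-0.12],0],[[0.03,-0.01,-0.16],-0.05],[[0.08,-0.03,-0.16],-0.18],[[0.14,-0.05,-0.16],-0.3],[[0.2,-0.07,-0.16],-0.42],[[0.26,-0.09,-0.16],-0.54],[[0.31,-0.11,-0.16],-0.62],[[0.35,-0.12,-0.16],-0.7],[[0.37,-0.17,-0.16],-0.78],[[0.38,-0.23,-0.16],-0.87],[[0.395,-0.29,-0.16],-0.96],[[0.405,-0.35,-0.16],-1.05],[[0.417,-0.41,-0.16],-1.15],[[0.425,-0.47,-0.14],-1.24],[[0.434,-0.525,-0.1],-1.31],[[0.4404,-0.5651,-0.06],-1.3175],[[0.4404,-0.5651,-0.02],-1.3175],[[0.4404,-0.5651,-0.02],-1.3175],[[0.4404,-0.5651,-0.02],-1.3175]], hand=-1)

```text
time_s: 3.8
tool_pos: [0.4462, 0.0533, 0.2521]
tool_rot: [179.9, 0.0, 93.2]
force: [-0.2, 0.2, 1.3]
grip_width: 0.0872
```

move_arm(steps=[[[0,0,0.05],0],[[0,0,0.09],0],[[0,0,0.104],0],[[0,0,0.104],0],[[0,0,0.104],0]])

```text
time_s: 4.42
tool_pos: [0.4469, 0.0538, 0.1485]
tool_rot: [179.8, 0.0, 93.3]
force: [-0.4, -0.6, -0.3]
grip_width: 0.0869
```

move_arm(steps=[[[0,0,0],0],[[0,0,0],0],[[0,0,0],0],[[0,0,0],0],[[0,0,0],0],[[0,0,0],0],[[0,0,0],0],[[0,0,0],0]], hand=1, squeeze=50)

```text
time_s: 5.42
tool_pos: [0.4457, 0.0539, 0.1467]
tool_rot: [179.9, 0.0, 93.3]
force: [4.9, -0.3, 2.0]
grip_width: 0.0149
```

move_arm(steps=[[[0,0,0],0],[[0,0,0],0],[[0,0,0],0],[[0,0,0],0]])

```text
time_s: 5.92
tool_pos: [0.4459, 0.0539, 0.1469]
tool_rot: [179.9, 0.0, 93.3]
force: [3.6, 0.1, 0.9]
grip_width: 0.0117
```

```bash
python3 - <<'E'
from h import *
rows((.4452,.0538,.40,93.3),(.55,.20,.40,205.4))
print(env.get_obs()["wrist_torque"])
E
```

```text
t 5.92 tcp [0.4459 0.0539 0.1469] [179.91   0.    93.3 ] F [3.6 0.1 0.9] q [ 34.  -2. -43. 115.  -1.  66.  -5.] w 0.0117
[[np.float64(-0.0001), np.float64(-0.0007), np.float64(-0.2531)], np.float64(-0.0001)]
[[np.float64(0.1399), np.float64(0.1123), np.float64(-0.2531)], np.float64(-1.9566)]
[ 0.05368017 -1.02850451  0.01488651]
```

move_arm(steps=[[[0,0,-0.02],0],[[0,0,-0.06],0],[[0,0,-0.11],0],[[0,0,-0.16],0],[[0,0,-0.21],0],[[0,0,-0.25],0],[[0.01,0.01,-0.253],-0.12],[[0.02,0.02,-0.253],-0.28],[[0.035,0.03,-0.253],-0.45],[[0.05,0.04,-0.253],-0.63],[[0.065,0.05,-0.253],-0.81],[[0.08,0.06,-0.253],-0.99],[[0.095,0.07,-0.253],-1.17],[[0.11,0.08,-0.253],-1.35],[[0.12,0.09,-0.253],-1.53],[[0.13,0.1,-0.253],-1.71],[[0.14,0.112,-0.253],-1.87],[[0.14,0.112,-0.253],-1.957],[[0.14,0.112,-0.253],-1.957],[[0.14,0.112,-0.253],-1.957]])

```text
time_s: 8.43
tool_pos: [0.5483, 0.1995, 0.3984]
tool_rot: [180.0, -0.2, -154.7]
force: [0.4, -1.2, -5.4]
grip_width: 0.0113
```

```bash
python3 - <<'E'
from h import *
rows((.534,.255,.40,205.4),(.534,.255,.25,205.4),(.534,.255,.212,205.4))
E
```

```text
t 8.43 tcp [0.5483 0.1995 0.3984] [ 1.8000e+02 -1.7000e-01 -1.5467e+02] F [ 0.4 -1.2 -5.4] q [ 21.  15. -54.  74.  12.  97.  84.] w 0.0113
[[np.float64(-0.0108), np.float64(0.0563), np.float64(-0.0016)], np.float64(-0.0012)]
[[np.float64(-0.0108), np.float64(0.0563), np.float64(0.1484)], np.float64(-0.0012)]
[[np.float64(-0.0108), np.float64(0.0563), np.float64(0.1864)], np.float64(-0.0012)]
```

move_arm(steps=[[[-0.004,0.02,0],0],[[-0.008,0.04,0],0],[[-0.011,0.056,0.02],0],[[-0.011,0.056,0.06],0],[[-0.011,0.056,0.1],0],[[-0.011,0.056,0.14],0],[[-0.011,0.056,0.17],0],[[-0.011,0.056,0.186],0],[[-0.011,0.056,0.186],0],[[-0.011,0.056,0.186],0],[[-0.011,0.056,0.186],0]])

```text
time_s: 9.8
tool_pos: [0.5356, 0.2558, 0.215]
tool_rot: [-180.0, 0.1, -154.6]
force: [0.8, 0.5, -5.1]
grip_width: 0.0118
```

```bash
cat > m.py <<'E'
from h import *
import sys
n=sys.argv[1]
ims={}
for c in("top","side"):
    im,d=env.read_camera(c); ims[c]=(im,d)
W=cloud("top",ims["top"][1]); im=ims["top"][0]
a=np.radians(25.4); ey=-np.array([np.cos(a),np.sin(a)]); ex=np.array([-np.sin(a),np.cos(a)])
O=np.array([.508,.310])
S=(W[...,:2]-O)@ex; T=(W[...,:2]-O)@ey; Z=W[...,2]
def st(m,k):
    if m.sum()<5: print(k,"few",m.sum());return
    s,t=S[m],T[m]; b=np.polyfit(t,s,1)
    print(k,m.sum(),"s mid",round(np.median(s),4),"t",np.round([np.percentile(t,1),np.percentile(t,99),t.mean()],4),"slope deg",round(np.degrees(np.arctan(b[0])),2),"z",round(np.median(Z[m]),4))
near=(abs(T)<.2)&(S>-.15)&(S<.06)
st(near&(Z>.177)&(Z<.188)&(S>.005),"panel top")
zt=env.get_obs()["tool_pos"][2]-.147
st(near&(abs(Z-zt-.12)<.006)&(S<.012),"plate top")
st(near&(abs(Z-zt-.035)<.012)&(S<-.02),"tray rails")
# plate ends outside cheeks
for lo in(-.09,.09):
    m=near&(abs(T-lo)<.015)&(abs(Z-.169)<.007)&(S<.012)&(S>-.012); st(m,f"pin{lo}")
cv2.imwrite(f"pics/{n}.png",np.hstack([cv2.resize(im[150:320,85:255,::-1],(440,440),interpolation=cv2.INTER_CUBIC),cv2.resize(ims["side"][0][210:400,60:330,::-1],(360,253),interpolation=cv2.INTER_CUBIC).repeat(1,0) if 0 else cv2.copyMakeBorder(cv2.resize(ims["side"][0][200:400,60:340,::-1],(360,257)),0,183,0,0,0)]))
np.savez(n+".npz",top=im,dt=ims["top"][1],side=ims["side"][0],ds=ims["side"][1])
rows()
E
python3 m.py a1
python3 - <<'E'
# pins in first picture
from h import *
z=np.load("top0.npz"); W=cloud("top",z["d"])
a=np.radians(25.4); ey=-np.array([np.cos(a),np.sin(a)]); ex=np.array([-np.sin(a),np.cos(a)])
O=np.array([.508,.310]); S=(W[...,:2]-O)@ex; T=(W[...,:2]-O)@ey; Z=W[...,2]
for lo in(-.09,.09):
    m=(abs(T-lo)<.015)&(abs(S)<.012)&(Z>.16)&(Z<.178)
    print(m.sum(),np.round(np.percentile(T[m],[2,50,98]),4),T[m].mean(),np.round(np.percentile(S[m],[2,50,98]),4),np.median(Z[m]))
m=(abs(T)<.16)&(S>.005)&(S<.05)&(Z>.177)&(Z<.19)
print(np.percentile(S[m],[2,98]),np.degrees(np.polyfit(T[m],S[m],1)[0]))
E
```

```text
panel top 59 s mid 0.0273 t [-0.1902 -0.1744 -0.1823] slope deg -2.46 z 0.1816
plate top 339 s mid -0.0597 t [-0.1138  0.1138  0.0227] slope deg -0.09 z 0.188
tray rails 429 s mid -0.0933 t [-0.1145  0.1151 -0.0046] slope deg 1.58 z 0.1068
pin-0.09 few 0
pin0.09 few 0
t 9.9 tcp [0.5353 0.2556 0.2145] [-1.7998e+02  8.0000e-02 -1.5459e+02] F [-0.4  0.4 -5.4] q [ 16.  19. -54.  91.  16.  77.  75.] w 0.0113
34 [-0.0954 -0.0896 -0.0856] -0.08995728384286233 [-0.0037  0.0025  0.0118] 0.17040674831593805
32 [0.0848 0.0894 0.0933] 0.089297422294904 [-0.0036  0.0021  0.0114] 0.1701614291950112
[0.01890439 0.03673519] -0.12195990095557609
```

View pics/a1.png

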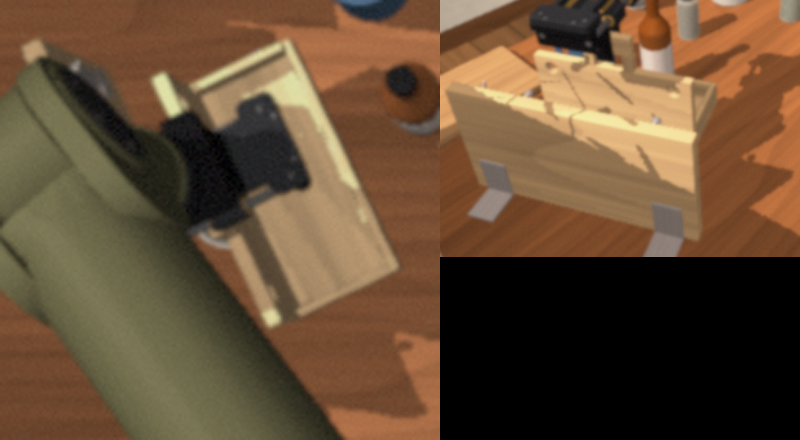

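Picture 4: the rack is in front of the panel, level and parallel to it. Its lateral offset to the pins is under 0.5 mm. Now it goes on.

move_arm(steps=[[[0,0.015,0.0025],0],[[0,0.03,0.0025],0],[[0,0.04,0.0025],0],[[0,0.045,0.0025],0],[[0,0.045,0.0025],0],[[0,0.045,0.0025],0]])

```text
time_s: 10.65
tool_pos: [0.516, 0.2953, 0.2109]
tool_rot: [-180.0, -0.0, -154.6]
force: [-0.2, -0.4, -5.5]
grip_width: 0.0117
```

move_arm(steps=[[[0,0.003,0],0],[[0,0.006,0],0],[[0,0.009,0],0],[[0,0.012,0],0],[[0,0.012,0],0]])

```text
time_s: 11.28
tool_pos: [0.5101, 0.3073, 0.211]
tool_rot: [180.0, -0.0, -154.5]
force: [-0.2, 0.4, -4.9]
grip_width: 0.0117
```

move_arm(steps=[[[0,0.003,-0.001],0],[[0,0.006,-0.001],0],[[0,0.009,-0.001],0],[[0,0.011,-0.001],0],[[0,0.013,-0.001],0],[[0,0.015,-0.001],0],[[0,0.015,-0.001],0]])

```text
time_s: 12.15
tool_pos: [0.5039, 0.3204, 0.212]
tool_rot: [-180.0, -0.0, -154.6]
force: [0.2, -0.3, -5.7]
grip_width: 0.0116
```

move_arm(steps=[[[0,0.001,0],0],[[0,0.002,0],0],[[0,0.003,0],0],[[0,0.003,0],0]])

```text
time_s: 12.65
tool_pos: [0.5036, 0.3212, 0.212]
tool_rot: [-179.8, -0.0, -154.7]
force: [1.1, -5.6, -2.8]
grip_width: 0.0115
```

move_arm(steps=[[[0,0,0.002],0],[[0,0,0.004],0],[[0,0,0.005],0],[[0,0,0.006],0],[[0,0,0.006],0]])

```text
time_s: 13.28
tool_pos: [0.5042, 0.3214, 0.2064]
tool_rot: [-179.8, 0.0, -154.7]
force: [2.6, -4.5, -2.2]
grip_width: 0.0119
```

```bash
python3 m.py a2
```

```text
panel top 1131 s mid 0.0239 t [-0.1867  0.1381 -0.0161] slope deg -0.97 z 0.1813
plate top 186 s mid 0.0087 t [-0.1114  0.1133  0.0155] slope deg 0.01 z 0.1793
tray rails 642 s mid -0.0851 t [-0.1142  0.1154 -0.0034] slope deg -0.88 z 0.0953
pin-0.09 38 s mid 0.003 t [-0.1021 -0.0762 -0.0899] slope deg 0.66 z 0.1708
pin0.09 44 s mid 0.0055 t [0.0763 0.1042 0.09  ] slope deg 3.11 z 0.1707
t 13.38 tcp [0.5042 0.3214 0.2064] [-1.7984e+02  5.0000e-02 -1.5468e+02] F [ 2.1 -4.8 -2.7] q [  9.  21. -55.  91.  18.  77.  67.] w 0.0113
```

View pics/a2.png

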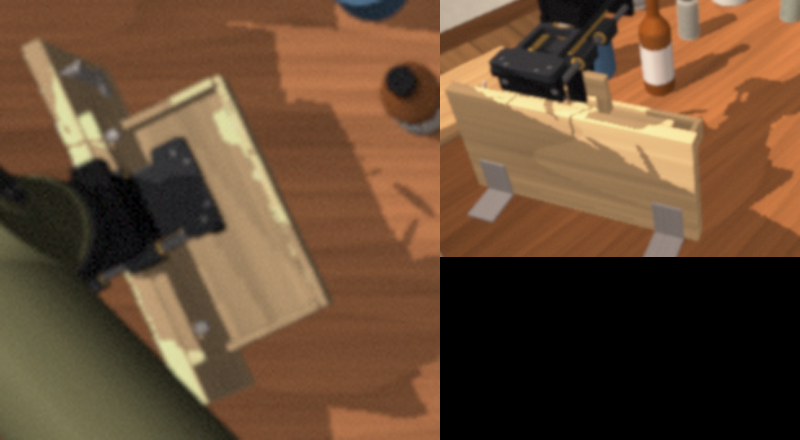

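Picture 5: both heads show in front of the plate, at (110,133) and (200,328), so the plate is behind them. I lower a touch and release.

move_arm(steps=[[[0,-0.001,0.001],0],[[0,-0.002,0.001],0],[[0,-0.002,0.001],0]])

```text
time_s: 13.75
tool_pos: [0.5043, 0.3213, 0.2063]
tool_rot: [-180.0, 0.1, -154.6]
force: [0.2, -5.5, 5.7]
grip_width: 0.0116
```

move_arm(steps=[[[0,0,0],0],[[0,0,0],0],[[0,0,0],0],[[0,0,0],0],[[0,0,-0.02],0],[[0,0,-0.07],0],[[0,0,-0.13],0],[[0,0,-0.19],0],[[0,0,-0.19],0]], hand=-1)

```text
time_s: 14.88
tool_pos: [0.5042, 0.3234, 0.4019]
tool_rot: [179.9, 0.6, -154.5]
force: [-0.0, 0.4, -1.1]
grip_width: 0.0855
```

```bash
python3 - <<'E'
from h import *
im,d=env.read_camera("side"); W=cloud("side",d)
import cv2
out=[]
for c in("side","top"):
    if c=="top": im,d=env.read_camera(c); W=cloud(c,d)
    np.savez(c+"3.npz",im=im,d=d)
    for r in env.cut_out(c,"jar_a_center"):
        w=W[r["region"]]; w=w[~np.isnan(w[:,0])]; w=w[w[:,2]>.02]
        lid=w[w[:,2]>.1]
        print(c,round(r["conf"],2),np.round(r["uv"]),np.round(np.percentile(w,[2,50,98],axis=0),3).tolist(),"lid",len(lid),np.round([(np.percentile(lid[:,k],2)+np.percentile(lid[:,k],98))/2 for k in (0,1)],4) if len(lid)else 0, np.round(lid.mean(0),4))
im0=np.load("top0.npz"); W=cloud("top",im0["d"]); 
for u,v in((311,154),(389,203)):
    m=np.zeros((420,560),bool); m[v-25:v+25,u-25:u+25]=1; m&=(W[...,2]>.1)&(W[...,2]<.118)
    p=W[m]; print("lid0",m.sum(),(p.min(0)+p.max(0))/2,cv2.minEnclosingCircle((p[:,:2]*1000).astype(np.float32)))
rows()
E
python3 m.py a3
```

```text
side 0.94 [251. 209.] [[0.685, -0.062, 0.022], [0.694, -0.038, 0.072], [0.718, -0.028, 0.11]] lid 126 [ 0.7045 -0.0468] [ 0.703  -0.0455  0.1073]
side 0.72 [282. 174.] [[0.702, -0.245, 0.023], [0.723, -0.192, 0.1], [0.777, -0.173, 0.155]] lid 785 [ 0.7417 -0.2121] [ 0.7312 -0.2015  0.1317]
top 0.6 [308. 157.] [[0.683, -0.068, 0.03], [0.698, -0.049, 0.107], [0.72, -0.029, 0.113]] lid 222 [ 0.7044 -0.05  ] [ 0.704  -0.0496  0.1087]
lid0 223 [ 0.70390415 -0.04910314  0.10771971] ((704.487060546875, -49.630496978759766), 19.36709213256836)
lid0 233 [ 0.58945669 -0.2358414   0.1076098 ] ((589.49365234375, -235.51841735839844), 19.321643829345703)
t 15.07 tcp [0.5033 0.3209 0.3944] [-1.7998e+02 -8.0000e-02 -1.5458e+02] F [ 0.7 -0.6  0.1] q [  8.  18. -57.  73.  15.  97.  70.] w 0.0867
panel top 1015 s mid 0.0246 t [-0.1873  0.1466  0.0147] slope deg -0.91 z 0.1813
plate top few 0
tray rails few 0
pin-0.09 6 s mid -0.0027 t [-0.094  -0.0868 -0.0904] slope deg 0.59 z 0.168
pin0.09 40 s mid 0.0065 t [0.0761 0.104  0.0899] slope deg 2.9 z 0.1707
t 15.18 tcp [0.5033 0.3208 0.3939] [-1.7997e+02 -1.2000e-01 -1.5458e+02] F [ 0.3  1.  -0.6] q [  8.  18. -57.  73.  15.  97.  70.] w 0.0867
```

View pics/a3.png

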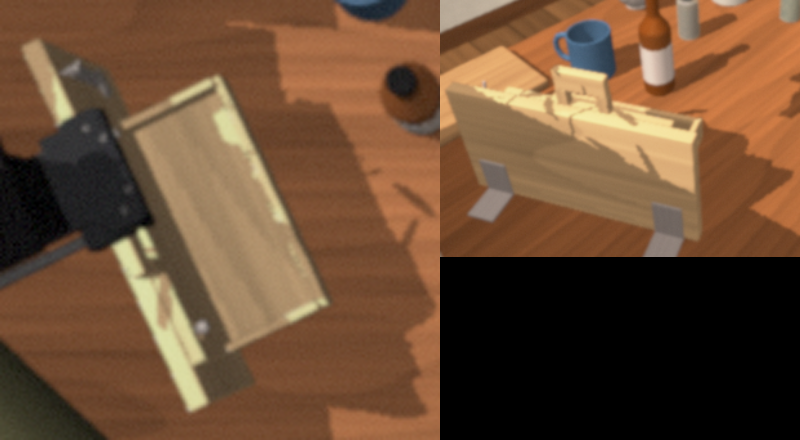

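Picture 6: the released rack hangs square against the panel, with both heads out front. Next is jar A.

```bash
python3 - <<'E'
from h import *
rows((.704,-.0495,.38,135),(.704,-.0495,.15,135),(.704,-.0495,.054,135))
E
```

```text
t 15.18 tcp [0.5033 0.3208 0.3939] [-1.7997e+02 -1.2000e-01 -1.5458e+02] F [ 0.3  1.  -0.6] q [  8.  18. -57.  73.  15.  97.  70.] w 0.0867
[[np.float64(-0.0223), np.float64(-0.4206), np.float64(0.0139)], np.float64(1.2291)]
[[np.float64(-0.0223), np.float64(-0.4206), np.float64(0.2439)], np.float64(1.2291)]
[[np.float64(-0.0223), np.float64(-0.4206), np.float64(0.3399)], np.float64(1.2291)]
```

move_arm(steps=[[[-0.002,-0.05,0],0.15],[[-0.005,-0.11,0],0.33],[[-0.008,-0.17,0],0.51],[[-0.011,-0.23,0],0.69],[[-0.014,-0.29,0],0.87],[[-0.018,-0.35,0],1.05],[[-0.022,-0.4,0.01],1.2],[[-0.0223,-0.4206,0.04],1.229],[[-0.0223,-0.4206,0.09],1.229],[[-0.0223,-0.4206,0.14],1.229],[[-0.0223,-0.4206,0.19],1.229],[[-0.0223,-0.4206,0.22],1.229],[[-0.0223,-0.4206,0.22],1.229],[[-0.0223,-0.4206,0.22],1.229]])

```text
time_s: 16.92
tool_pos: [0.7048, -0.0489, 0.1762]
tool_rot: [179.9, 0.0, 135.0]
force: [0.6, 0.1, 0.1]
grip_width: 0.0869
```

```bash
python3 - <<'E'
from h import *
rows((.704,-.0495,.054,135),(.704,-.0495,.33,115.4))
E
```

```text
t 16.93 tcp [ 0.7048 -0.0489  0.1762] [1.7994e+02 5.0000e-02 1.3500e+02] F [0.6 0.1 0.1] q [ 26.  31. -35.  77.  18.  77.  36.] w 0.0869
[[np.float64(0.0002), np.float64(-0.001), np.float64(0.1222)], np.float64(0.0001)]
[[np.float64(0.0002), np.float64(-0.001), np.float64(-0.1538)], np.float64(0.3422)]
```

move_arm(steps=[[[0,-0.001,0.04],0],[[0,-0.001,0.08],0],[[0,-0.001,0.11],0],[[0,-0.001,0.122],0],[[0,-0.001,0.122],0],[[0,-0.001,0.122],0]])

```text
time_s: 17.68
tool_pos: [0.705, -0.0496, 0.0553]
tool_rot: [179.9, 0.1, 135.0]
force: [-0.4, 0.5, 0.4]
grip_width: 0.0868
```

move_arm(steps=[[[0,0,0],0],[[0,0,0],0],[[0,0,0],0],[[0,0,0],0],[[0,0,0],0],[[0,0,0],0],[[0,0,0],0],[[0,0,0],0]], hand=1, squeeze=25)

```text
time_s: 18.68
tool_pos: [0.7037, -0.0495, 0.0531]
tool_rot: [180.0, 0.0, 135.0]
force: [0.3, 0.7, 0.7]
grip_width: 0.0434
```

```bash
cat > t.py <<'E'
from h import *
a=np.radians(25.4); ey=-np.array([np.cos(a),np.sin(a)]); ex=np.array([-np.sin(a),np.cos(a)]); O=np.array([.508,.310])
print({t:np.round(O+ex*-.055+ey*t,4) for t in(-.05,.05)})
E
python3 - <<'E'
from t import *
A=O+ex*-.055+ey*-.05
rows((.704,-.0495,.33,115.4),(*A,.33,115.4))
E
```

```text
{-0.05: array([0.5768, 0.2818]), 0.05: array([0.4864, 0.2389])}
t 18.68 tcp [ 0.7037 -0.0495  0.0531] [1.7998e+02 1.0000e-02 1.3501e+02] F [0.3 0.7 0.7] q [ 25.  36. -33.  84.  21.  66.  34.] w 0.0434
[[np.float64(-0.0002), np.float64(0.0002), np.float64(-0.2769)], np.float64(0.3423)]
[[np.float64(0.324), np.float64(0.1446), np.float64(-0.2769)], np.float64(0.3423)]
```

move_arm(steps=[[[0,0,-0.02],0],[[0,0,-0.06],0],[[0,0,-0.12],0],[[0,0,-0.18],0],[[0,0,-0.24],0],[[0.02,0.01,-0.277],0.03],[[0.06,0.025,-0.277],0.07],[[0.1,0.045,-0.277],0.11],[[0.15,0.067,-0.277],0.16],[[0.2,0.089,-0.277],0.21],[[0.25,0.112,-0.277],0.26],[[0.29,0.13,-0.277],0.31],[[0.315,0.14,-0.277],0.34],[[0.324,0.1445,-0.277],0.342],[[0.324,0.1445,-0.277],0.342],[[0.324,0.1445,-0.277],0.342]])

```text
time_s: 20.68
tool_pos: [0.5777, 0.2794, 0.33]
tool_rot: [-180.0, 0.1, 115.3]
force: [1.0, 0.5, -2.1]
grip_width: 0.0433
```

```bash
python3 - <<'E'
from t import *
A=O+ex*-.055+ey*-.05
rows((*A,.15,115.4),(*A,.122,115.4))
im,d=env.read_camera("top"); W=cloud("top",d); S=(W[...,:2]-O)@ex;T=(W[...,:2]-O)@ey;Z=W[...,2]
z3=np.load("top3.npz"); W3=cloud("top",z3["d"]); S3=(W3[...,:2]-O)@ex;T3=(W3[...,:2]-O)@ey
for s,t,z in((S,T,Z),(S3,T3,W3[...,2])):
    m=(s>-.075)&(s<-.02)&(abs(t)<.1)&(z>.05)&(z<.085); print(m.sum(),np.median(z[m]),np.polyfit(s[m],z[m],1))
    m=(s>-.11)&(s<-.02)&(abs(t)<.1)&(z>.088)&(z<.105); print("front rail",m.sum(),np.percentile(s[m],[5,50,95]),np.median(z[m]))
cv2.imwrite("pics/a4.png",cv2.resize(im[130:320,85:275,::-1],(560,560)))
E
```

```text
{-0.05: array([0.5768, 0.2818]), 0.05: array([0.4864, 0.2389])}
t 20.68 tcp [0.5777 0.2794 0.33  ] [-1.7998e+02  7.0000e-02  1.1526e+02] F [ 1.   0.5 -2.1] q [  2.  20. -41.  74.  13.  91. -12.] w 0.0433
[[np.float64(0.0025), np.float64(0.0001), np.float64(0.18)], np.float64(-0.0024)]
[[np.float64(0.0025), np.float64(0.0001), np.float64(0.208)], np.float64(-0.0024)]
1827 0.0685353775037536 [0.0039633  0.06876527]
front rail 321 [-0.09061319 -0.08709364 -0.08302372] 0.09422927629369493
1932 0.06850826514062525 [-0.00097569  0.06846441]
front rail 322 [-0.09066054 -0.08727224 -0.08309619] 0.09408461723951866
```

View pics/a4.png

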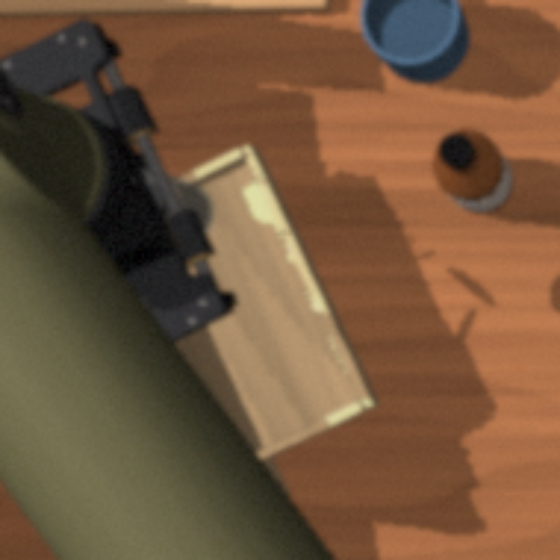

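Picture 7: the jar is over the tray's far half; the tray floor is level at z 0.0685. I lower gently.

move_arm(steps=[[[0.002,0,0.04],0],[[0.002,0,0.08],0],[[0.002,0,0.12],0],[[0.002,0,0.15],0],[[0.002,0,0.175],0],[[0.002,0,0.19],0],[[0.002,0,0.198],0],[[0.002,0,0.2],0],[[0.002,0,0.202],0],[[0.002,0,0.203],0],[[0.002,0,0.203],0]])

```text
time_s: 22.1
tool_pos: [0.5759, 0.2834, 0.1274]
tool_rot: [180.0, 0.0, 115.4]
force: [0.1, 0.4, -0.5]
grip_width: 0.0434
```

move_arm(steps=[[[0,0,0.0015],0],[[0,0,0.003],0],[[0,0,0.0045],0],[[0,0,0.0055],0],[[0,0,0.0055],0]])

```text
time_s: 22.72
tool_pos: [0.5757, 0.2833, 0.1218]
tool_rot: [-180.0, 0.0, 115.4]
force: [-0.3, -1.4, 1.6]
grip_width: 0.0435
```

move_arm(steps=[[[0,0,0],0],[[0,0,0],0],[[0,0,0],0],[[0,0,0],0],[[0,0,0],0],[[0,0,-0.02],0],[[0,0,-0.06],0],[[0,0,-0.12],0],[[0,0,-0.18],0],[[0,0,-0.23],0],[[0,0,-0.25],0],[[0,0,-0.25],0]], hand=-1)

```text
time_s: 24.22
tool_pos: [0.576, 0.2842, 0.3748]
tool_rot: [179.7, -0.0, 115.4]
force: [0.4, 0.2, -0.4]
grip_width: 0.0873
```

```bash
python3 - <<'E'
from h import *
rows((.67,.05,.37,130),(.5895,-.2355,.37,145),(.5895,-.2355,.17,145))
E
```

```text
t 24.23 tcp [0.576  0.2842 0.3748] [ 1.7971e+02 -1.0000e-02  1.1543e+02] F [ 0.4  0.2 -0.4] q [  1.  20. -41.  69.  13.  95. -12.] w 0.0873
[[np.float64(-0.2519), np.float64(-0.0157), np.float64(0.0048)], np.float64(-0.2542)]
[[np.float64(-0.4751), np.float64(-0.211), np.float64(0.0048)], np.float64(-0.516)]
[[np.float64(-0.4751), np.float64(-0.211), np.float64(0.2048)], np.float64(-0.516)]
```

move_arm(steps=[[[-0.05,-0.022,0],-0.05],[[-0.1,-0.045,0],-0.11],[[-0.155,-0.069,0],-0.17],[[-0.21,-0.093,0],-0.23],[[-0.265,-0.117,0],-0.29],[[-0.32,-0.141,0],-0.35],[[-0.375,-0.166,0],-0.41],[[-0.43,-0.19,0],-0.47],[[-0.465,-0.207,0],-0.51],[[-0.475,-0.211,0.03],-0.516],[[-0.475,-0.211,0.08],-0.516],[[-0.475,-0.211,0.13],-0.516],[[-0.475,-0.211,0.18],-0.516],[[-0.475,-0.211,0.2],-0.516],[[-0.475,-0.211,0.2],-0.516],[[-0.475,-0.211,0.2],-0.516]])

```text
time_s: 26.22
tool_pos: [0.5903, -0.2365, 0.1738]
tool_rot: [180.0, 0.2, 145.0]
force: [0.9, 0.2, 0.3]
grip_width: 0.0869
```

```bash
python3 - <<'E'
from h import *
rows((.5895,-.2355,.054,145))
E
```

```text
t 26.23 tcp [ 0.5903 -0.2365  0.1738] [179.95   0.19 144.98] F [0.9 0.2 0.3] q [ 43.  21. -29.  89.  10.  73.  67.] w 0.0869
[[np.float64(0.0013), np.float64(0.0004), np.float64(0.1198)], np.float64(-0.0004)]
```

move_arm(steps=[[[0.001,0,0.04],0],[[0.001,0,0.08],0],[[0.001,0,0.11],0],[[0.001,0,0.12],0],[[0.001,0,0.12],0],[[0.001,0,0.12],0]])

```text
time_s: 26.98
tool_pos: [0.5897, -0.2361, 0.0537]
tool_rot: [180.0, 0.2, 145.0]
force: [-0.3, -0.6, 0.0]
grip_width: 0.0871
```

move_arm(steps=[[[0,0,0],0],[[0,0,0],0],[[0,0,0],0],[[0,0,0],0],[[0,0,0],0],[[0,0,0],0],[[0,0,0],0],[[0,0,0],0]], hand=1)

```text
time_s: 27.98
tool_pos: [0.5882, -0.2356, 0.0515]
tool_rot: [180.0, 0.0, 145.0]
force: [1.3, 0.2, 0.0]
grip_width: 0.0435
```

```bash
python3 - <<'E'
from t import *
A=O+ex*-.056+ey*.05
rows((.5895,-.2355,.34,145),(.585,0,.34,130),(*A,.34,115.4))
E
```

```text
{-0.05: array([0.5768, 0.2818]), 0.05: array([0.4864, 0.2389])}
t 27.98 tcp [ 0.5882 -0.2356  0.0515] [179.99   0.   144.98] F [1.3 0.2 0. ] q [ 41.  27. -28.  96.  14.  61.  64.] w 0.0435
[[np.float64(-0.001), np.float64(0.0008), np.float64(-0.2885)], np.float64(-0.0003)]
[[np.float64(0.1378), np.float64(0.1911), np.float64(-0.2885)], np.float64(0.2615)]
[[np.float64(0.3547), np.float64(0.3296), np.float64(-0.2885)], np.float64(0.5163)]
```

move_arm(steps=[[[0,0,-0.02],0],[[0,0,-0.06],0],[[0,0,-0.12],0],[[0,0,-0.18],0],[[0,0,-0.24],0],[[0.01,0.01,-0.2885],0.02],[[0.045,0.04,-0.2885],0.07],[[0.085,0.078,-0.2885],0.13],[[0.125,0.117,-0.2885],0.19],[[0.165,0.155,-0.2885],0.25],[[0.205,0.192,-0.2885],0.31],[[0.245,0.229,-0.2885],0.37],[[0.285,0.266,-0.2885],0.43],[[0.32,0.298,-0.2885],0.48],[[0.345,0.321,-0.2885],0.51],[[0.3547,0.3296,-0.2885],0.5163],[[0.3547,0.3296,-0.2885],0.5163],[[0.3547,0.3296,-0.2885],0.5163],[[0.3547,0.3296,-0.2885],0.5163]])

```text
time_s: 30.35
tool_pos: [0.4876, 0.2361, 0.3399]
tool_rot: [-180.0, 0.0, 115.2]
force: [0.5, -0.6, -1.6]
grip_width: 0.0433
```

```bash
python3 - <<'E'
from t import *
A=O+ex*-.056+ey*.05
rows((*A,.127,115.4),(*A,.120,115.4))
E
```

```text
{-0.05: array([0.5768, 0.2818]), 0.05: array([0.4864, 0.2389])}
t 30.35 tcp [0.4876 0.2361 0.3399] [-1.7998e+02  3.0000e-02  1.1524e+02] F [ 0.5 -0.6 -1.6] q [ 15.   7. -48.  87.   5.  89.  -7.] w 0.0433
[[np.float64(0.002), np.float64(0.0002), np.float64(0.2129)], np.float64(-0.0028)]
[[np.float64(0.002), np.float64(0.0002), np.float64(0.2199)], np.float64(-0.0028)]
```

move_arm(steps=[[[0.0015,0,0.04],0],[[0.0015,0,0.08],0],[[0.0015,0,0.12],0],[[0.0015,0,0.16],0],[[0.0015,0,0.185],0],[[0.0015,0,0.2],0],[[0.0015,0,0.208],0],[[0.0015,0,0.211],0],[[0.0015,0,0.213],0],[[0.0015,0,0.214],0],[[0.0015,0,0.214],0]])

```text
time_s: 31.72
tool_pos: [0.4864, 0.2393, 0.1263]
tool_rot: [180.0, 0.0, 115.4]
force: [0.2, -0.3, -0.7]
grip_width: 0.0434
```

move_arm(steps=[[[0,0,0.0015],0],[[0,0,0.003],0],[[0,0,0.0045],0],[[0,0,0.0055],0],[[0,0,0.0055],0]])

```text
time_s: 32.35
tool_pos: [0.4862, 0.2391, 0.1204]
tool_rot: [-180.0, -0.0, 115.4]
force: [-0.6, 0.5, -1.5]
grip_width: 0.0433
```

Not yet touching; a little further.

move_arm(steps=[[[0,0,0.001],0],[[0,0,0.0015],0],[[0,0,0.0015],0]])

```text
time_s: 32.72
tool_pos: [0.4864, 0.2392, 0.12]
tool_rot: [180.0, 0.0, 115.4]
force: [-2.3, -1.8, 5.1]
grip_width: 0.0432
```

Contact. I release and lift away.

move_arm(steps=[[[0,0,-0.0005],0],[[0,0,-0.0005],0],[[0,0,-0.0005],0],[[0,0,-0.0005],0],[[0,0,-0.0005],0],[[0,0,-0.02],0],[[0,0,-0.06],0],[[0,0,-0.12],0],[[0,0,-0.18],0],[[0,0,-0.23],0],[[-0.05,0,-0.25],0],[[-0.1,0,-0.25],0],[[-0.15,0,-0.25],0],[[-0.2,-0.05,-0.25],0],[[-0.25,-0.09,-0.25],0],[[-0.29,-0.12,-0.25],0],[[-0.29,-0.12,-0.25],0]], hand=-1)

```text
time_s: 34.85
tool_pos: [0.501, -0.0803, 0.3703]
tool_rot: [-180.0, 0.1, 114.8]
force: [-0.8, 0.9, 0.3]
grip_width: 0.087
```

```bash
python3 - <<'E'
from t import *
rows()
P={}
for c in("top","side"): P[c]=env.read_camera(c)
im,d=P["top"]; W=cloud("top",d); S=(W[...,:2]-O)@ex;T=(W[...,:2]-O)@ey;Z=W[...,2]
for t in(-.05,.05):
    m=(abs(T-t)<.03)&(S>-.09)&(S<-.02)&(Z>.165)&(Z<.19); print("lid",m.sum(),[np.round(np.percentile(k[m],[2,98]).mean(),4) for k in(S,T)],np.median(Z[m]),np.std(Z[m]))
m=(abs(S)<.03)&(abs(T)<.12)&(Z>.172)&(Z<.184)&(S<.0185); print("plate top",np.median(S[m]),np.median(Z[m]),np.percentile(T[m],[1,99]))
m=(abs(S-.012)<.015)&(abs(T)<.04)&(Z>.22); print("bar",np.median(S[m]),np.median(Z[m]))
d0=np.load("top0.npz")["d"]; D=(abs(d-d0)>.02)&(d>0)&(d0>0); 
cv2.imwrite("pics/end.png",np.hstack([cv2.resize(im[60:320,60:480,::-1],(480,297)).__class__ and cv2.resize(im[...,::-1],(400,300)),cv2.resize(P["side"][0][...,::-1],(400,300))]))
E
```

```text
{-0.05: array([0.5768, 0.2818]), 0.05: array([0.4864, 0.2389])}
t 34.85 tcp [ 0.501  -0.0803  0.3703] [-1.7998e+02  1.5000e-01  1.1480e+02] F [-0.8  0.9  0.3] q [ 39.   0. -33.  88.   0.  91.  31.] w 0.087
lid 267 [np.float64(-0.0562), np.float64(-0.0472)] 0.1781845368498911 0.0028763169267233984
lid 264 [np.float64(-0.0583), np.float64(0.0523)] 0.17793042715284246 0.002668611309719661
plate top 0.010737645266266117 0.17916170566237288 [-0.11194011  0.11359579]
bar 0.011001418984452494 0.2327758233007975
```

View pics/end.png

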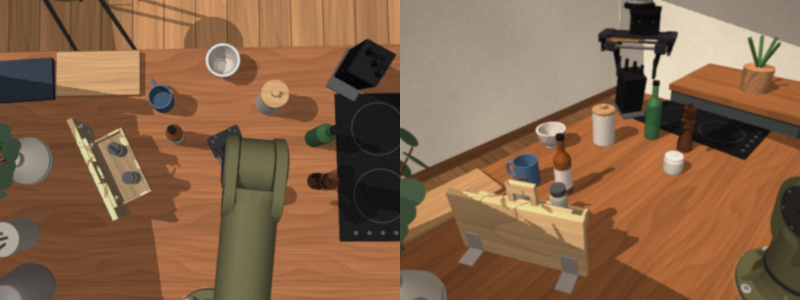

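Picture 8: the rack hangs on the panel with both jars upright in the tray, and the bystanders I can see stand where they started. The arm is clear of everything. Handing in.

```bash
python3 -c "
from cell import env
print(env.sign_off())"
```

```text
the job is handed in; nothing more can be done
None
```

The spice rack is back on the panel, tray outwards, hanging by itself on both pins. Both jars stand upright in its tray, towards the front rail. I handed the job in at about 35 s of the 72 s allowed.

- **Rack:** With the gripper off it, the plate top measured z 0.179 (expected about 0.180). The plate was parallel to the panel and centred on the pins to within about 1 mm. I saw both pin heads in front of the plate just before release and again after it. In the last depth reading the plate still sat about 2 mm short of flush with the panel, within camera accuracy.
- **Jars:** Both lids are level at z 0.178, the height expected for a jar standing on the tray floor. The jars stand about 100 mm apart and clear of the front rail.
- **Forces:** Readings at the end of each move never exceeded about 8 N.
- **Everything else:** In the last pictures the visible bystanders stand where they were. I judged this by eye rather than measuring it. The ramekin was hidden under the hung tray by then, so I did not see it again.

No check failed.

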